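Show a valve ball to the inspection camera

ROBOT

A 6-joint arm with a two-finger parallel gripper is mounted at the origin on the work surface. World frame = base frame: x ahead of the robot, y to its left, z up, the work surface at z = 0. Lengths are in m, angles in rad, forces in N, time in s.
With the tool pointing down it reaches from about 0.35 to 0.775 m from the base axis. Payload 7.3 kg.
Tool frame: the origin (TCP) lies at the very end of the fingers, on their centre line; the grasp point (between the pads) lies 19 mm behind it; z points along the fingers, y is the direction in which the jaws open and shut (so a half turn about z gives the same grasp; the last joint's range is limited). The gripper opens to 92 mm and grips with 3 to 60 N. Pads are 19 mm wide; open, the fingers measure 130 mm over their backs; the gripper's body (75 mm by 190 mm) begins 47 mm behind the grasp point.
Start: joints at [1.089, 0.342, 1.524, -0, 1.275, -0.146], TCP at [0.173, 0.496, 0.227] pointing down, gripper open.
Joint ranges: [-2.53, 2.53], [-0.77, 2.02], [0.04, 2.7], [-1, 4.14], [0.28, 2.66], [-3.11, 3.11]. Speed limits (rad/s): [2.57, 2.57, 3.14, 3.14, 3.14, 3.14].

INTERFACE

Orientations are given as [roll, pitch, yaw] about the fixed x, y, z axes, in that order (R = Rz(yaw) Ry(pitch) Rx(roll)).
In Python, from cell import observe, read_camera, camera_info, hand_in gives the robot as it stands.
- The arm moves only by the tool jog_arm, never from a script. Its argument "rows" is one flat list of numbers, 5 for each row, row after row: the finger opening in mm, from 0 to 91.8, then the shift along the tool's x, y, z in mm, then the turn about the tool's z in degrees. In form: [gripper, tx, ty, tz, roll, gripper, tx, ty, tz, roll, ...]. A call has 1 to 20 rows; each row shifts and turns the commanded pose from where the row before left it, along the tool's axes as they then stand; what a row does not reach is not made up. A row lasts 1/10 s, in which the tool goes at most 50 mm and 8.59 degrees, less where a joint would pass 70% of its speed; a pose out of reach is approached as far as the arm can. A call with a gripper value outside its range is refused whole. The fingers move at their own pace and stop on an object; "grip_force" is the grip in N (left out, the last holds). Time passes only in rows, so rows that do not move let the fingers close. It gives the time, the measured TCP pose, the force and the opening at its end, in the units of the state.
- observe(): the state, without advancing time (a new reading comes with each control period).
- read_camera(name): name is "side" or "top"; returns (picture, depth): 400x640x3 uint8, red, green, blue; 400x640 float32, m along the optical axis (not along the pixel's ray), 0 where there is no reading.
- camera_info(name): a dict with "fx", "fy", "cx", "cy" (pixels), "distortion" ([k1, k2, p1, p2, k3] as OpenCV has them; the pictures are not rectified), "extrinsics" (4x4, takes a point from camera to world coordinates). Camera axes: x right, y up, looking along -z (the intrinsics and any distortion apply to the point x, -y, -z); pixel columns grow to the right and rows downward; lengths in m; the calibration is good to about 2 mm. A picture is of the moment at which its call begins. camera_info takes no time and is no camera call.
- hand_in(): hands the job in, once; it reports no verdict.
The state is a dict: "time": time; "qpos": joint angles; "qvel": joint speeds; "joint_efforts": joint torques, N m; "tool_pos": TCP position; "tool_rot": TCP orientation; "contact_force": force on the tool from outside, world axes, zero at the start; "torque": the same for the moment, N m; "opening": finger opening in m.
Only numpy, scipy, OpenCV 4.12 (cv2) and the standard library are available. Lean on these libraries where they do the work, as an engineer would, in place of code of your own. Each camera call takes 0.05 s, during which the arm holds its last target. There are 200 camera calls.

TASK

Lift the red cap off the ball tray and set it upright on the yellow mat, then let go of it. Take the tray by its black upright grip and carry it level, so that the loose steel ball stays in its pocket, until the clear-bottomed pocket is straight above the glass window of the upward-looking inspection camera, about 8 cm above the glass. Finish while still holding the tray there, level and still; leave everything else where it is.

Things in the scene. Friction and masses are not known exactly. Their poses are not given: they have to be found in the camera images.
- tray_grip (a point): Mid-grip of the loose aluminium tray: plate 210 x 76 x 6 mm on the table, about 340 g, balanced about its middle. Black upright grip in its middle: 12 mm thick along tray x (long axis; pinch here), 44 mm along y, 6 to 58 mm above the underside. Point 38 mm above the underside; z up. Fixed brass ring, 44 mm wide, 12 high, at -72 mm in x.
- tray_pocket (a point): Centre of the clear floor of the tray's ball pocket: level with the plate's top, 6 mm above the underside, 72 mm from the grip along tray +x. Black rim round it only 4 mm high, 40 mm inside, 48 mm outside diameter. Axes as the tray's, z up. Keep within about 15 degrees of level.
- ball_center (a point): Centre of the loose polished steel ball, 22 mm diameter, 44 g, free to roll in the pocket; hidden under the red cap at the start.
- cap_center (a point): Centre (half-way up) of the loose red plastic cap, about 60 g, 64 mm in all, standing over the pocket on the tray plate: an upside-down cup 64 mm wide (58 inside) and 34 mm high, with an upright round knob 18 mm in diameter, 30 mm high on its middle. Point 32 mm above its lower edge, 2 mm below the foot of the knob; z up.
- mat_top (a point): Centre of the top of the fixed round yellow mat, 140 mm diameter, 4 mm thick, on the table. It may lie to the left or to the right.
- window (a point): Centre of the round glass window (52 mm across, in a black ring with white lamps) on top of the fixed grey inspection camera box, 120 x 120 mm, 50 mm high; the window is its top, 50 mm above the table; z up.
- wrench_grip (a point): Steel wrench lying on the table near the robot; leave it. Point in its handle.
- screwdriver_grip (a point): Screwdriver with orange handle lying beyond the tray; leave it. Point in its handle.
- spacer: White nylon spacer block 60 x 60 x 30 mm; leave it. Origin at the centre of its underside.
- jar: Amber jar with green cap, 56 mm diameter, 60 mm high; leave it. Origin at the centre of its underside.
- bearing: Steel bearing ring 42 mm across, 12 mm high; leave it. Origin at the centre of its underside.
Not all that is in view belongs to the job. What is shaped like the part that bears cap_center but brown, pink or purple is not meant.

How it is judged:
On the way, in this order (a step that is already met when the one before it is completed fails the run):
1. the red cap stands upright on the yellow mat, released, with the tray still resting on the table (horizontal distance between cap_center and mat_top below 0.045 m and z of cap_center in the frame of mat_top below 0.037 m and angle between cap_center's own z axis and vertical below 0.12 rad and contact force between the fingers and cap below 0.1 N and height (world z) of tray_pocket below 0.03 m), for 0.2 s.
2. the tray is lifted clear of the table with the ball in its pocket (distance between ball_center and tray_pocket below 0.024 m and height (world z) of tray_pocket above 0.05 m and contact force between the fingers and tray above 0.5 N), for 0.2 s.
At the end, for the whole second after the job is handed in: Tray held in the gripper, still, within 0.12 rad of level, pocket centre within 25 mm of the window axis and 50 to 120 mm above the glass, clear of the camera box, ball in its pocket; cap released, upright and at rest on the mat, within 45 mm of its centre (distance between ball_center and tray_pocket below 0.024 m and horizontal distance between cap_center and mat_top below 0.045 m and z of cap_center in the frame of mat_top below 0.037 m and angle between each of cap_center, tray_pocket's own z axis and vertical below 0.12 rad and contact force between the fingers and cap below 0.1 N and linear speed of cap below 0.02 m/s and horizontal distance between tray_pocket and window below 0.025 m and z of tray_pocket in the frame of window between 0.05 and 0.12 m and linear speed of tray below 0.03 m/s and angular speed of tray below 0.2 rad/s and contact force between the fingers and tray above 1 N and contact force between tray and camera_box below 0.1 N); the arm keeps its last pose, push and grip.
It fails at once if the ball leaves its pocket (distance between ball_center and tray_pocket above 0.027 m).
It fails at once if the tray is tipped more than 0.35 rad (angle between tray_pocket's own z axis and vertical above 0.35 rad).
It fails at once if the cap is let go in mid-air (height (world z) of cap_center above 0.07 m and contact force between each of the fingers, tray and cap below 0.01 N).
It fails at once if a bystander is moved more than 30 mm (distance of any of wrench_grip, screwdriver_grip, spacer, jar, bearing from where it was at the start of the episode above 0.03 m).
It also fails if it takes over 64 s, if anything falls off the work surface, if the arm or the gripper's body presses on something with over 40 N, if the wrist force passes 120 N, or if a joint passes its speed limit or range.

## Working session

There is one attempt and no reset: what is moved stays moved. The work goes in short steps, Python scripts to look and compute and a tool call to move; the robot and the scene stay as the last step left them, time stands still between calls to the robot, and variables do not carry over. Pictures are saved under pics/ and viewed, about 8 in all and at most 12, crops included, and the job is handed in when it is done.

Besides the shell and the picture viewer there is one more tool, called after ">>>" as name(argument=value, ...), one argument or row to a line, values as JSON. jog_arm: Moves the arm, as the interface text tells. Its arguments: {"type":"object","properties":{"rows":{"type":"array","items":{"type":"number"}},"grip_force":{"type":"number"}},"required":["rows"]}

```bash
mkdir -p pics; ls; cat > h.py <<'E'
import numpy as np, cv2
from cell import observe, read_camera, camera_info, hand_in
def ray(name,u,v):
    c=camera_info(name);K=np.array([[c['fx'],0,c['cx']],[0,c['fy'],c['cy']],[0,0,1.]])
    p=cv2.undistortPoints(np.array([[[u,v]]],float),K,np.array(c['distortion'],float))[0,0]
    E=np.array(c['extrinsics']);return E[:3,3],E[:3,:3]@np.array([p[0],-p[1],-1.])
def onz(name,u,v,z):
    o,d=ray(name,u,v);return o+d*(z-o[2])/d[2]
def dep(name,u,v,D):
    o,d=ray(name,u,v);return o+d*float(D)
E
python3 - <<'E'
from h import *
for n in('top','side'):
    i,d=read_camera(n);cv2.imwrite(f'pics/{n}0.png',i[...,::-1]);np.savez(f'{n}0.npz',i=i,d=d)
    print(n,np.round(camera_info(n)['extrinsics'],3).tolist(),camera_info(n)['fx'])
s=observe();print(s)
E
```

```text
pics
top [[0.009, 0.997, -0.072, 0.476], [-1.0, 0.007, -0.03, -0.006], [-0.029, 0.072, 0.997, 0.922], [0.0, 0.0, 0.0, 1.0]] 464.28699814938346
side [[0.894, 0.249, -0.373, 0.227], [-0.448, 0.482, -0.753, -0.687], [-0.007, 0.84, 0.542, 0.548], [0.0, 0.0, 0.0, 1.0]] 453.2671868845295
{'time': 0.1, 'qpos': array([ 1.08901096e+00,  3.42677530e-01,  1.52489894e+00, -6.60157362e-06,
        1.27539678e+00, -1.46018447e-01]), 'qvel': array([ 0.00116562, -0.00313542, -0.00253596, -0.00089613, -0.00193374,
       -0.0008529 ]), 'joint_efforts': array([ 6.81609545e-04, -4.32006204e+01, -2.44692367e+01,  7.18890270e-02,
        5.26478200e-02, -7.67601910e-05]), 'tool_pos': array([0.17280916, 0.495371  , 0.22610962]), 'tool_rot': array([-3.14022584e+00, -1.94630222e-04,  2.80582752e+00]), 'contact_force': array([-0.80180781, -0.52662066, -0.40922168]), 'torque': array([ 0.00451945,  0.0359398 , -0.00804823]), 'opening': 0.09186594240556775}
```

View pics/top0.png

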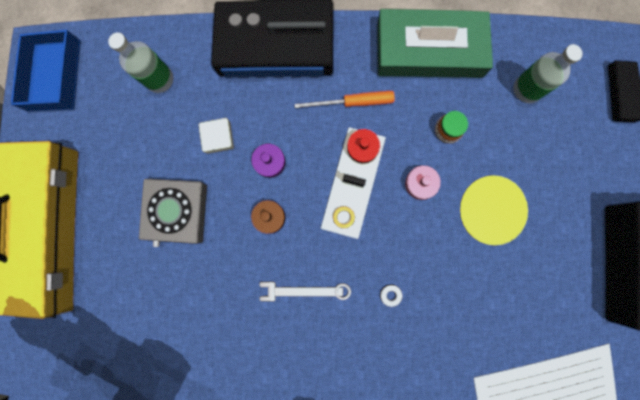

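View pics/side0.png

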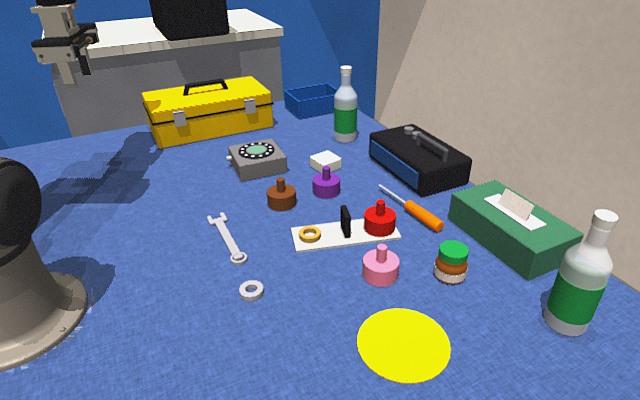

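Candidates for the cap in the top view are red (364,145), purple (267,160), brown (267,216) and pink (424,182). The red one stands on the tray, so I choose that one. The mat is at (494,210), the camera box at (170,210) and the grip at (353,180).

```bash
cat > m.py <<'E'
from h import *
def blob(m,c=None):
    n,l,s,ce=cv2.connectedComponentsWithStats(m.astype(np.uint8))
    k=1+np.argmax(s[1:,4]) if c is None else 1+np.argmin(np.hypot(*(ce[1:]-c).T)+1000*(s[1:,4]<15))
    return l==k,ce[k],s[k,4]
def pts(n,m,d):
    v,u=np.nonzero(m&(d>0));return np.array([dep(n,a,b,d[b,a]) for a,b in zip(u,v)])
E
python3 - <<'E'
from m import *
for n in('top','side'):
    z=np.load(n+'0.npz');i,d=z['i'],z['d'];h=cv2.cvtColor(i,cv2.COLOR_RGB2HSV);H,S,V=[h[...,k].astype(int) for k in range(3)]
    y=(H>24)&(H<34)&(S>120)&(V>120);y[:, :300]=0
    m,c,a=blob(y);print(n,'mat',c,a,onz(n,*c,.004))
    r=((H<5)|(H>174))&(S>150)&(V>70);m,c,a=blob(r,(364,145) if n=='top' else (380,220))
    P=pts(n,m,d);print('cap',c,a,P[:,2].min(),P[:,2].max())
    k=P[P[:,2]>.058];print(' knob',len(k),k.mean(0) if len(k) else 0); k=P[(P[:,2]>.03)&(P[:,2]<.05)];print(' cup',len(k),k.min(0),k.max(0))
    bl=(V<60);m,c,a=blob(bl,(353,180) if n=='top' else (346,221));P=pts(n,m,d);print('grip',c,a,P.min(0),P.max(0),P.mean(0))
    if n=='top':
        k=P[P[:,2]>.045];print(' grip top',len(k),k.mean(0),k.min(0),k.max(0))
        w=(S<60)&(V>130);m,c,a=blob(w,(345,200));cn=cv2.findContours(m.astype(np.uint8),0,2)[0][0]
        print('plate',a,c)
        b=m|0;allm=(~((H>100)&(H<130)&(S>100)));allm=allm.copy();m,c,a=blob(allm,(352,184))
        cn=max(cv2.findContours(m.astype(np.uint8),0,2)[0],key=cv2.contourArea);print('tray',a,c,cv2.minAreaRect(cn))
        g=(H>60)&(H<100)&(V>90)&(S>25);g[:,250:]=0;g[:, :100]=0;g[:160]=0;m,c,a=blob(g,(169,210));print('win',c,a,onz(n,*c,.05),np.median(pts(n,m,d)[:,2]))
        q=np.zeros(d.shape,bool);q[170:255,130:215]=1;P=pts(n,q,d);k=P[P[:,2]>.04];print('box',k.min(0),k.max(0),np.median(k,0))
I=np.load('top0.npz')['i'][100:270,290:530];cv2.imwrite('pics/c1.png',cv2.resize(I[...,::-1],None,fx=3,fy=3))
E
```

```text
top mat [493.48377997 209.80761636] 3545 [ 0.52641913 -0.32138347  0.004     ]
cap [362.89361702 145.47559449] 799 0.030187662493342704 0.07301031388352641
 knob 80 [ 0.64695572 -0.05839455  0.06853706]
 cup 708 [ 0.61629134 -0.08651589  0.03018766] [ 0.67765277 -0.02855747  0.0483531 ]
grip [353.4017094  180.33333333] 117 [ 0.56890221 -0.0564617   0.03971179] [ 0.58517408 -0.02090563  0.0604057 ] [ 0.5772004  -0.03849874  0.05589582]
 grip top 110 [ 0.57739326 -0.03855943  0.05662321] [ 0.56890221 -0.0564617   0.04542962] [ 0.58517408 -0.02090563  0.0604057 ]
plate 2708 [350.86115214 190.15029542]
tray 4451 [352.97933049 182.24106942] ((353.2184753417969, 181.27565002441406), (41.14458465576172, 110.57606506347656), 15.350136756896973)
win [168.27654867 210.11725664] 452 [0.5187388  0.31675014 0.05      ] 0.049803537319414226Traceback (most recent call last):
  File "<stdin>", line 17, in <module>
  File "m.py", line 7, in pts
    v,u=np.nonzero(m&(d>0));return np.array([dep(n,a,b,d[b,a]) for a,b in zip(u,v)])
                                             ~~~^^^^^^^^^^^^^^
  File "h.py", line 10, in dep
    o,d=ray(name,u,v);return o+d*float(D)
        ~~~^^^^^^^^^^
  File "h.py", line 4, in ray
    c=camera_info(name);K=np.array([[c['fx'],0,c['cx']],[0,c['fy'],c['cy']],[0,0,1.]])
ValueError: time passes only in moves, steps and waits
```

```bash
cat > h.py <<'E'
import numpy as np, cv2, functools
from cell import observe, read_camera, camera_info, hand_in
info=functools.lru_cache(camera_info)
def ray(name,u,v):
    c=info(name);K=np.array([[c['fx'],0,c['cx']],[0,c['fy'],c['cy']],[0,0,1.]])
    p=cv2.undistortPoints(np.array([[[u,v]]],float),K,np.array(c['distortion'],float))[0,0]
    E=np.array(c['extrinsics']);return E[:3,3],E[:3,:3]@np.array([p[0],-p[1],-1.])
def onz(name,u,v,z):
    o,d=ray(name,u,v);return o+d*(z-o[2])/d[2]
def dep(name,u,v,D):
    o,d=ray(name,u,v);return o+d*float(D)
E
python3 - <<'E'
from m import *
print(observe()['time'])
n='side';z=np.load(n+'0.npz');i,d=z['i'],z['d'];h=cv2.cvtColor(i,cv2.COLOR_RGB2HSV);H,S,V=[h[...,k].astype(int) for k in range(3)]
y=(H>24)&(H<34)&(S>120)&(V>120);y[:, :300]=0
m,c,a=blob(y);print(n,'mat',c,a,onz(n,*c,.004))
r=((H<5)|(H>174))&(S>150)&(V>70);m,c,a=blob(r,(380,220))
P=pts(n,m,d);k=P[P[:,2]>.058];print('cap',c,a,P[:,2].min(),P[:,2].max(),' knob',len(k),k.mean(0));k=P[(P[:,2]>.01)&(P[:,2]<.05)];print(' cup',k.min(0),k.max(0))
m,c,a=blob(V<60,(346,221));P=pts(n,m,d);print('grip',c,a,P.min(0),P.max(0),P.mean(0))
n='top';z=np.load(n+'0.npz');i,d=z['i'],z['d'];h=cv2.cvtColor(i,cv2.COLOR_RGB2HSV);H,S,V=[h[...,k].astype(int) for k in range(3)]
q=np.zeros(d.shape,bool);q[170:255,130:215]=1;P=pts(n,q,d);k=P[(P[:,2]>.045)&(P[:,2]<.058)];print('box',k.min(0),k.max(0),np.median(k,0))
# ring gold, grip axis
g=(H>18)&(H<30)&(S>90);m,c,a=blob(g,(343,216));print('ring',c,a,onz(n,*c,.018))
m,c,a=blob(V<60,(353,180));P=pts(n,m,d);P=P[P[:,2]>.05];w=np.linalg.svd((P-P.mean(0))[:,:2])[2][0];print('grip y axis',w,np.degrees(np.arctan2(w[1],w[0])))
for u,v in((441,137),(424,182),(215,135),(267,160),(391,296)):print((u,v),onz(n,u,v,.03))
cv2.imwrite('pics/c1.png',cv2.resize(i[100:270,290:530,::-1],None,fx=3,fy=3))
E
```

```text
0.1
side mat [403.41435143 345.46237351] 5435 [ 0.52680608 -0.32836314  0.004     ]
cap [379.52336449 219.50116822] 856 0.0008709313930186369 0.07325952131229263  knob 79 [ 0.6479587  -0.06346557  0.06701661]
 cup [ 0.61695417 -0.09319026  0.01031967] [ 0.68150464 -0.02811245  0.0499871 ]
grip [345.10416667 221.17916667] 240 [ 0.56999471 -0.06404226  0.01062591] [ 0.59124331 -0.02170399  0.0609685 ] [ 0.57666095 -0.05144486  0.04280616]
box [0.45795657 0.25515149 0.04500364] [0.57972105 0.377404   0.05486162] [0.51729631 0.31475369 0.04775723]
ring [343.36956522 216.61413043] 184 [ 0.51053123 -0.02077629  0.018     ]
grip y axis [-0.26012946 -0.96557375] -105.07774383259921
(441, 137) [ 0.66686306 -0.21085585  0.03      ]
(424, 182) [ 0.57801641 -0.17621217  0.03      ]
(215, 135) [0.66946278 0.23394375 0.03      ]
(267, 160) [0.61932626 0.12882898 0.03      ]
(391, 296) [ 0.3590879  -0.11255166  0.03      ]
```

View pics/c1.png

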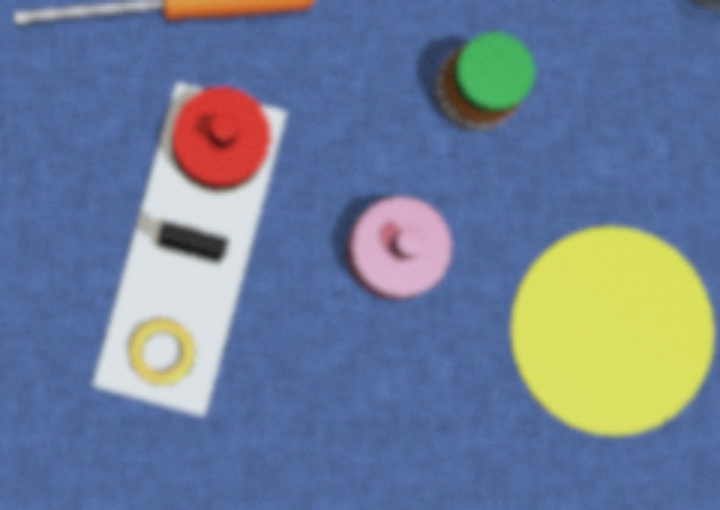

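The crop confirms that the red cap is on the plate beside the black grip, with the brass ring at the other end. The cap lies at about (0.647,-0.058), on the tray axis at -15.2°. The grip is at (0.578,-0.039), the mat at (0.527,-0.325) and the window at (0.518,0.316). The sizes agree with the task.

>>> jog_arm(
  rows=[45,0,0,0,-4.2,45,-31.6,-21.7,0,0,45,-31.6,-21.7,0,0,45,-31.6,-21.7,0,0,45,-31.6,-21.7,0,0,45,-31.6,-21.7,0,0,45,-31.6,-21.7,0,0,45,-31.6,-21.7,0,0,45,-31.6,-21.7,0,0,45,-31.6,-21.7,0,0,45,-31.6,-21.7,0,0,45,-31.6,-21.7,0,0,45,-31.6,-21.7,0,0,45,-31.6,-21.7,0,0,45,-31.6,-21.7,0,0,45,-31.6,-21.7,0,0,45,-31.6,-21.7,0,0,45,-31.6,-21.7,0,0,45,-31.6,-21.7,0,0,45,-31.6,-21.7,0,0],
  grip_force=15,
)

```text
time: 2.1
tool_pos: [0.6464, -0.0595, 0.2261]
tool_rot: [3.141, -0.001, 2.879]
contact_force: [0.5, -0.0, 0.3]
opening: 0.0449
```

>>> jog_arm(
  rows=[45,0,0,30,0,45,0,0,30,0,45,0,0,30,0,45,0,0,30,0,45,0,0,0,0,45,0,0,0,0],
)

```text
time: 2.7
tool_pos: [0.6458, -0.0583, 0.1068]
tool_rot: [3.142, -0.001, 2.879]
contact_force: [0.1, 0.0, 0.9]
opening: 0.0451
```

>>> jog_arm(
  rows=[45,0,0,15,0,45,0,0,15,0,45,0,0,15,0,45,0,0,15,0,45,0,0,0,0,45,0,0,0,0,0,0,0,0,0,0,0,0,0,0,0,0,0,0,0,0,0,0,0,0,0,0,0,0,0,0,0,0,0,0],
)

```text
time: 3.9
tool_pos: [0.646, -0.0583, 0.047]
tool_rot: [3.141, 0.001, 2.879]
contact_force: [-0.6, 0.9, 1.9]
opening: 0.0175
```

```bash
python3 - <<'E'
from h import *
i,d=read_camera('side');cv2.imwrite('pics/s2.png',cv2.resize(i[80:320,220:520,::-1],None,fx=2.4,fy=2.4))
E
```

```text
(no output)
```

View pics/s2.png

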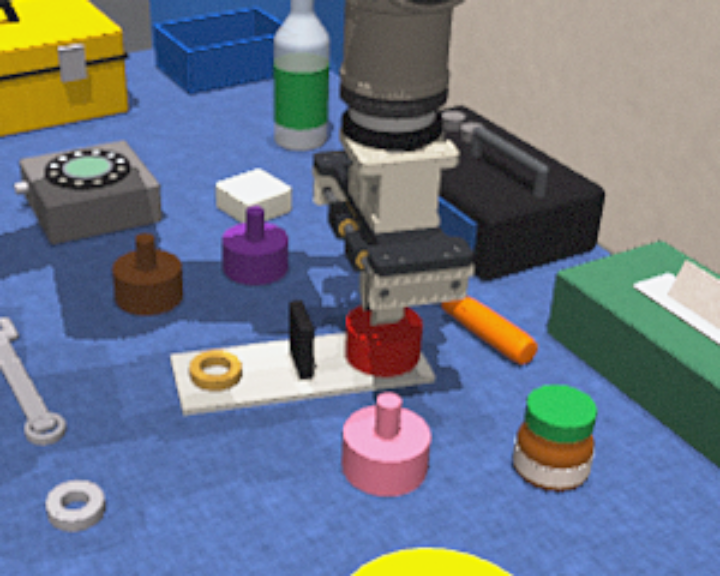

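The red cap's knob is in the fingers at about (385,300) in the crop, with an opening of 17.5 mm, and the tray is undisturbed. Next I lift it and carry it to the mat.

>>> jog_arm(
  rows=[0,0,0,-10,0,0,0,0,-20,0,0,0,0,-20,0,0,0,0,-20,0,0,0,0,-20,0,0,0,0,-10,0,0,0,0,0,0],
)

```text
time: 4.65
tool_pos: [0.6466, -0.0585, 0.1486]
tool_rot: [3.141, 0.003, 2.879]
contact_force: [0.5, -0.6, -0.4]
opening: 0.0173
```

>>> jog_arm(
  rows=[0,2.3,-14.4,0,0,0,4.6,-28.8,0,0,0,4.6,-28.8,0,0,0,4.6,-28.8,0,0,0,4.6,-28.8,0,0,0,4.6,-28.8,0,0,0,4.6,-28.8,0,0,0,4.6,-28.8,0,0,0,4.6,-28.8,0,0,0,4.6,-28.8,0,0,0,2.3,-14.4,0,0,0,0,0,0,0,0,0,0,20,0,0,0,0,20,0,0,0,0,20,0,0,0,0,15,0,0,0,0,0,0],
)

```text
time: 6.35
tool_pos: [0.5258, -0.322, 0.069]
tool_rot: [3.139, -0.005, 2.88]
contact_force: [-0.4, -0.0, -0.3]
opening: 0.0174
```

```bash
python3 - <<'E'
from h import *
i,d=read_camera('side');cv2.imwrite('pics/s3.png',cv2.resize(i[160:400,240:540,::-1],None,fx=2.4,fy=2.4))
E
```

```text
(no output)
```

View pics/s3.png

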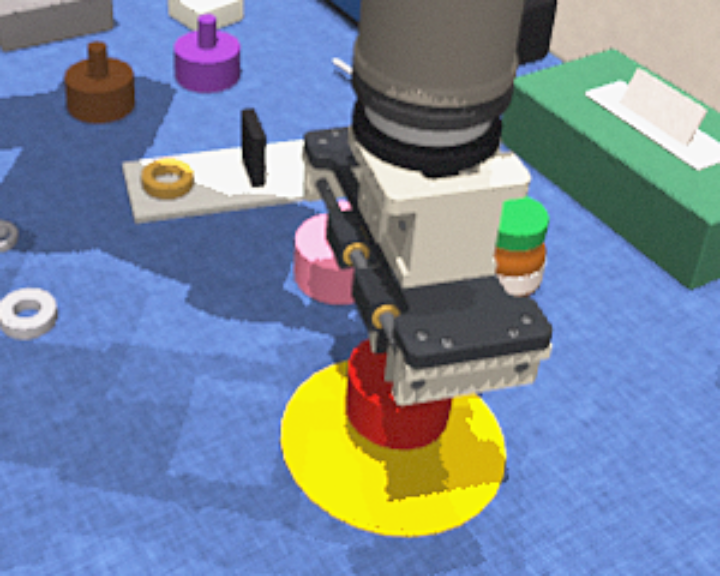

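The cap hangs upright over the middle of the mat, at about (395,400) in the crop. I lower the last 24 mm slowly.

>>> jog_arm(
  rows=[0,0,0,10,0,0,0,0,7,0,0,0,0,3,0,0,0,0,2,0,0,0,0,1,0,0,0,0,0,0,0,0,0,0,0],
)

```text
time: 7.1
tool_pos: [0.5268, -0.3246, 0.049]
tool_rot: [-3.141, 0.0, 2.879]
contact_force: [0.7, -0.6, -0.4]
opening: 0.0175
```

>>> jog_arm(
  rows=[0,0,0,1,0,0,0,0,1,0,0,0,0,0,0,0,0,0,0,0],
)

```text
time: 7.5
tool_pos: [0.5267, -0.3244, 0.0466]
tool_rot: [3.141, -0.0, 2.879]
contact_force: [-0.7, -0.1, -1.1]
opening: 0.0175
```

>>> jog_arm(
  rows=[0,0,0,1,0,0,0,0,1,0,0,0,0,0,0],
)

```text
time: 7.8
tool_pos: [0.5267, -0.3245, 0.045]
tool_rot: [3.142, 0.0, 2.879]
contact_force: [-0.7, 1.0, 3.3]
opening: 0.0176
```

Contact is felt at the expected height (z 0.045, 3 N up). I open to 45 mm, rise, and measure the cap and the tray grip.

>>> jog_arm(
  rows=[45,0,0,0,0,45,0,0,0,0,45,0,0,0,0,45,0,0,0,0,45,0,0,0,0,45,0,0,-10,0,45,0,0,-20,0,45,0,0,-30,0,45,0,0,-30,0,45,0,0,-30,0,45,0,0,0,0],
)

```text
time: 8.9
tool_pos: [0.5287, -0.326, 0.1704]
tool_rot: [-3.138, 0.009, 2.879]
contact_force: [0.3, -0.6, 0.7]
opening: 0.045
```

```bash
python3 - <<'E'
from m import *
for n in('top','side'):
    i,d=read_camera(n);np.savez(n+'4.npz',i=i,d=d)
    h=cv2.cvtColor(i,cv2.COLOR_RGB2HSV);H,S,V=[h[...,k].astype(int) for k in range(3)]
    m,c,a=blob(((H<5)|(H>174))&(S>150)&(V>70));P=pts(n,m,d);print(n,'red',c,a,P.min(0),P.max(0),P.mean(0))
    k=P[P[:,2]>.055];print(' knob',len(k),k.mean(0) if len(k) else 0)
    m,c,a=blob(V<60,(353,180) if n=='top' else (346,221));P=pts(n,m,d);P=P[P[:,2]>.05];print('grip',c,a,P.mean(0),P.min(0),P.max(0))
a,b=[np.load(n+'4.npz')['i'] for n in('top','side')]
cv2.imwrite('pics/s4.png',np.vstack([cv2.resize(x[...,::-1],(600,290)) for x in(a[100:260,270:600],b[160:400,240:540])]))
E
```

```text
top red [496.06461538 214.03076923] 325 [ 0.50107051 -0.34723131  0.02402537] [ 0.55183989 -0.26448586  0.2511304 ] [ 0.51632543 -0.31382608  0.04030111]
 knob 7 [ 0.51048027 -0.28125747  0.19071132]
grip [354.2755102  181.21428571] 98 [ 0.57645472 -0.03999087  0.05715766] [ 0.56908161 -0.05654684  0.05069564] [ 0.58345007 -0.0209305   0.06085428]
side red [406.36459555 334.23329426] 1706 [ 0.49859078 -0.35743808  0.00623947] [ 0.56050986 -0.29490545  0.07205468] [ 0.52374193 -0.33537553  0.03742596]
 knob 159 [ 0.52864001 -0.32843339  0.06592813]
grip [345.13278008 221.43153527] 241 [ 0.57864369 -0.04733013  0.05730678] [ 0.57040839 -0.06385822  0.05005155] [ 0.58870447 -0.02129973  0.06122884]
```

View pics/s4.png

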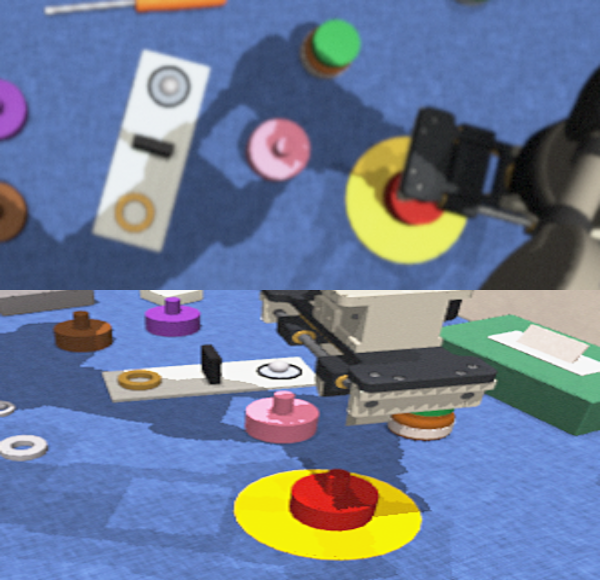

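The cap stands upright near the mat's centre (crop pixel 335,495), released. The ball sits in its pocket (crop 170,85 in the top view), and the tray grip is unmoved at (0.577,-0.039). I go over the grip and turn 90°.

>>> jog_arm(
  rows=[45,2.5,28.9,0,0,45,2.5,28.9,0,0,45,2.5,28.9,0,0,45,2.5,28.9,0,0,45,2.5,28.9,0,0,45,2.5,28.9,0,0,45,2.5,28.9,0,0,45,2.5,28.9,0,0,45,2.5,28.9,0,0,45,2.5,28.9,0,0,45,0,0,0,0],
)

```text
time: 10.1
tool_pos: [0.577, -0.0355, 0.1633]
tool_rot: [3.141, -0.003, 2.883]
contact_force: [-0.3, 0.3, 0.7]
opening: 0.0447
```

>>> jog_arm(
  rows=[45,0,0,0,8.2,45,0,0,0,8.2,45,0,0,0,8.2,45,0,0,0,8.2,45,0,0,0,8.2,45,0,0,0,8.2,45,0,0,0,8.2,45,0,0,0,8.2,45,0,0,0,8.2,45,0,0,0,8.2,45,0,0,0,8.2,45,0,0,30,0,45,0,0,30,0,45,0,0,20,0,45,0,0,0,0,45,0,0,0,0],
)

```text
time: 11.7
tool_pos: [0.5772, -0.0394, 0.0844]
tool_rot: [-3.14, 0.0, 1.304]
contact_force: [-0.0, -0.2, 0.2]
opening: 0.0446
```

```bash
python3 - <<'E'
from h import *
print(observe()['tool_pos'],observe()['tool_rot'],observe()['qpos'])
i,d=read_camera('side');cv2.imwrite('pics/s5.png',cv2.resize(i[80:320,220:520,::-1],None,fx=2.4,fy=2.4))
E
```

```text
[ 0.57722766 -0.03935642  0.08441138] [-3.14023329e+00  1.07353494e-04  1.30433388e+00] [-2.00503738e-01  5.82903922e-01  1.55458693e+00 -2.07522412e-05
  1.00546528e+00  6.59699061e-02]
```

View pics/s5.png

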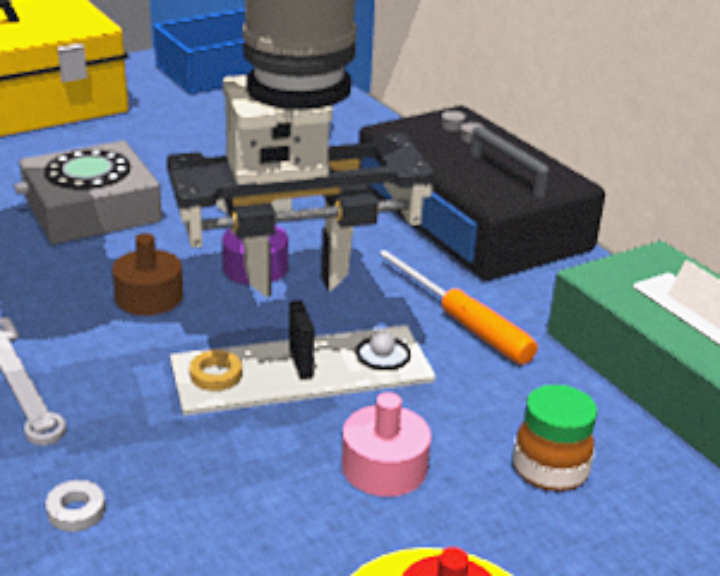

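The fingers straddle the grip at (300,340), aligned with the tray, and stay clear of the ball at (383,345). I descend 65 mm and close.

>>> jog_arm(
  rows=[45,0,0,20,0,45,0,0,20,0,45,0,0,15,0,45,0,0,10,0,45,0,0,0,0,45,0,0,0,0],
)

```text
time: 12.35
tool_pos: [0.5782, -0.0391, 0.0207]
tool_rot: [3.14, -0.0, 1.305]
contact_force: [0.1, -0.5, 0.6]
opening: 0.0451
```

>>> jog_arm(
  rows=[0,0,0,0,0,0,0,0,0,0,0,0,0,0,0,0,0,0,0,0,0,0,0,0,0,0,0,0,0,0,0,0,0,0,0,0,0,0,0,0],
  grip_force=35,
)

```text
time: 13.15
tool_pos: [0.5782, -0.039, 0.0201]
tool_rot: [3.14, -0.0, 1.305]
contact_force: [2.5, -0.5, 2.3]
opening: 0.0119
```

Gripped at 11.9 mm, which matches the 12 mm grip. I lift slowly by 115 mm.

>>> jog_arm(
  rows=[0,0,0,-1,0,0,0,0,-3,0,0,0,0,-5,0,0,0,0,-7,0,0,0,0,-8,0,0,0,0,-9,0,0,0,0,-9,0,0,0,0,-9,0,0,0,0,-9,0,0,0,0,-9,0,0,0,0,-9,0,0,0,0,-9,0,0,0,0,-9,0,0,0,0,-7,0,0,0,0,-6,0,0,0,0,-4,0,0,0,0,-2,0,0,0,0,0,0,0,0,0,0,0],
)

```text
time: 15.05
tool_pos: [0.5773, -0.0388, 0.1344]
tool_rot: [-3.141, -0.0, 1.305]
contact_force: [-0.5, -0.6, -3.1]
opening: 0.0116
```

```bash
python3 - <<'E'
from h import *
i,d=read_camera('side');cv2.imwrite('pics/s6.png',cv2.resize(i[80:320,220:520,::-1],None,fx=2.4,fy=2.4))
E
```

```text
(no output)
```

View pics/s6.png

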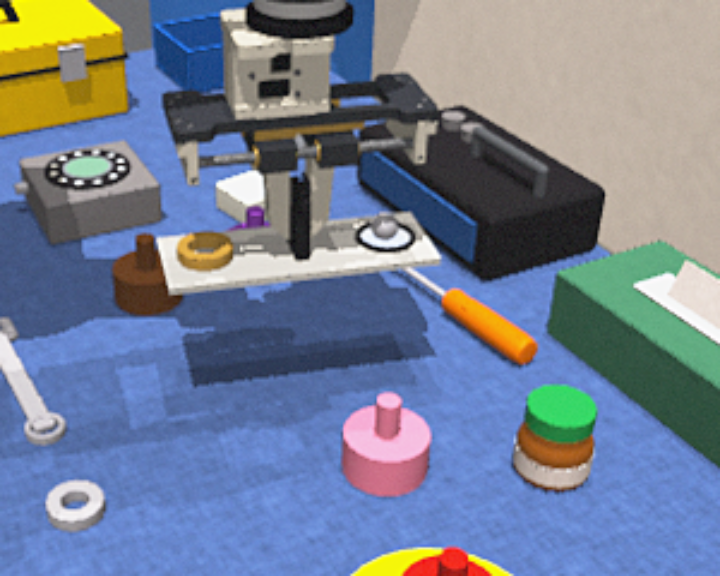

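The tray hangs level with the ball in its pocket at (385,228). I carry it to the window at about 0.1 m/s with gentle ramps.

>>> jog_arm(
  rows=[0,2.05,-1.4,0,0,0,4.1,-2.8,0,0,0,6.15,-4.2,0,0,0,8.2,-5.6,0,0,0,8.2,-5.6,0,0,0,8.2,-5.6,0,0,0,8.2,-5.6,0,0,0,8.2,-5.6,0,0,0,8.2,-5.6,0,0,0,8.2,-5.6,0,0,0,8.2,-5.6,0,0,0,8.2,-5.6,0,0,0,8.2,-5.6,0,0,0,8.2,-5.6,0,0,0,8.2,-5.6,0,0,0,8.2,-5.6,0,0,0,8.2,-5.6,0,0,0,8.2,-5.6,0,0,0,8.2,-5.6,0,0,0,8.2,-5.6,0,0],
)

```text
time: 17.1
tool_pos: [0.5172, 0.1355, 0.1347]
tool_rot: [3.142, -0.0, 1.305]
contact_force: [-0.4, -0.2, -4.3]
opening: 0.0119
```

>>> jog_arm(
  rows=[0,8.2,-5.6,0,0,0,8.2,-5.6,0,0,0,8.2,-5.6,0,0,0,8.2,-5.6,0,0,0,8.2,-5.6,0,0,0,8.2,-5.6,0,0,0,8.2,-5.6,0,0,0,8.2,-5.6,0,0,0,8.2,-5.6,0,0,0,8.2,-5.6,0,0,0,8.2,-5.6,0,0,0,8.2,-5.6,0,0,0,8.2,-5.6,0,0,0,8.2,-5.6,0,0,0,8.2,-5.6,0,0,0,8.2,-5.6,0,0,0,8.2,-5.6,0,0,0,8.2,-5.6,0,0,0,8.2,-5.6,0,0,0,8.2,-5.6,0,0],
)

```text
time: 19.1
tool_pos: [0.4522, 0.3232, 0.1347]
tool_rot: [3.142, -0.0, 1.305]
contact_force: [-0.6, -0.3, -3.6]
opening: 0.0121
```

>>> jog_arm(
  rows=[0,6.15,-4.2,0,0,0,4.1,-2.8,0,0,0,2.05,-1.4,0,0,0,0,0,-4,0,0,0,0,-6,0,0,0,0,-2,0,0,0,0,0,0,0,0,0,0,0,0,0,0,0,0,0,0,0,0,0,0,0,0,0,0,0,0,0,0,0],
)

```text
time: 20.3
tool_pos: [0.4476, 0.3364, 0.1466]
tool_rot: [-3.142, 0.0, 1.305]
contact_force: [0.4, 0.3, -3.7]
opening: 0.0118
```

```bash
python3 - <<'E'
from m import *
s=observe();print({k:np.round(s[k],3) for k in('time','tool_pos','tool_rot','opening','contact_force')})
y=s['tool_rot'][2]-np.pi/2;p=s['tool_pos'][:2]+.072*np.array([np.cos(y),np.sin(y)]);print('pocket by arm',p)
im=[]
for n in('top','side'):
    i,d=read_camera(n);np.savez(n+'7.npz',i=i,d=d);im.append(i)
    h=cv2.cvtColor(i,cv2.COLOR_RGB2HSV);H,S,V=[h[...,k].astype(int) for k in range(3)]
    m,c,a=blob(((H<5)|(H>174))&(S>150)&(V>70));P=pts(n,m,d);k=P[P[:,2]>.055];print(n,'cap knob',len(k),k.mean(0),P[:,2].max())
cv2.imwrite('pics/s7.png',np.vstack([cv2.resize(x[...,::-1],(600,290)) for x in(im[0][130:290,50:380],im[1][40:240,130:540])]))
E
```

```text
{'time': np.float64(20.3), 'tool_pos': array([0.448, 0.336, 0.147]), 'tool_rot': array([-3.142,  0.   ,  1.305]), 'opening': np.float64(0.012), 'contact_force': array([ 0.373,  0.333, -3.691])}
pocket by arm [0.51706936 0.31751551]
top cap knob 74 [ 0.52892753 -0.32290788  0.0656507 ] 0.07078652644415628
side cap knob 168 [ 0.52891227 -0.32827139  0.06589755] 0.07269783136091029
```

View pics/s7.png

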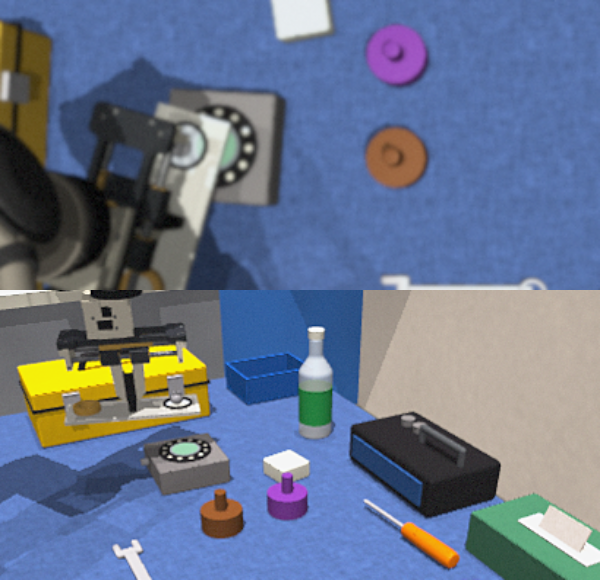

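The picture shows the pocket with its ball at about (185,145) in the top crop and (178,403) in the side crop. I check those against the window axis.

```bash
python3 - <<'E'
from h import *
print('top',onz('top',151.8,210,.133));print('side',onz('side',251.6,117.9,.133))
o1,d1=ray('top',151.8,210);o2,d2=ray('side',251.6,117.9)
t=np.linalg.lstsq(np.c_[d1,-d2],o2-o1,rcond=None)[0];print('two-view',o1+d1*t[0],o2+d2*t[1])
E
```

```text
top [0.51454737 0.31622251 0.133     ]
side [0.52064073 0.32232181 0.133     ]
two-view [0.51435044 0.31459339 0.13698144] [0.51804193 0.313392   0.13667244]
```

The pocket is within about 4 mm of the window axis (0.5185,0.316) and roughly 80–87 mm above the glass, with the ball in place. I'm handing in.

```bash
python3 -c "
from h import *
print(observe()['qvel'],observe()['time']);print(hand_in())"
```

```text
[ 0.00116694  0.00043429 -0.00053003  0.00070683 -0.00109994 -0.00070482] 20.4
the job is handed in; nothing more can be done
None
```

I finished the task and handed it in at 20.4 s of the allowed 64 s; no verdict was reported.

- **Cap:** the red cap stands upright on the yellow mat, released, and measured within about 5 mm of the mat's centre.
- **Tray:** I took it by the black grip with 35 N and carried it level at about 0.1 m/s. It is still held and was still at hand-in, with the ball seen in its pocket.
- **Pocket position:** the last checks put it at (0.514–0.521, 0.313–0.322), against a window axis of about (0.5185, 0.316). The arm reading and both cameras agree to within about 7 mm. It is 83–87 mm above the glass.
- **Rest of the scene:** the gripper never touched the other objects. The ones in the last picture looked unmoved, but I did not measure them again.

None of the checks failed.

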